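# Close the wax tin with its nested lids, then take off the dust cover alone

## Task

The two lids of the open wax tin are parked, nested one in the other, on a wood offcut. Pick up the pair by the inner lid's wooden knob, lower it gently onto the larger tin until the inner lid is fully home in the mouth and let the knob go; then take the outer cover by its collar, lift it alone straight off to at least 10 cm above where it sat, leaving the inner lid seated and undisturbed, and finish while still holding the cover up, level and still. Use a light grip (about 20 to 40 N) on the thin metal, do not drop or press the lids, and leave the tin and everything else on the bench where they are.

Things in the scene. Friction and masses are not known exactly. Their poses are not given: they have to be found in the camera images.
- tin: Larger open wax tin: loose, bare metal, round, 100 mm outside diameter, 60 mm tall, wall 3 mm (mouth 94 mm), about 0.8 kg, hard cream wax in it up to 34 mm. Origin at the centre of its underside, on the bench, z up. The inner lid is home when its flange rests on the rim: its origin is then 50 mm above the tin's.
- inner: Inner lid, metal with a wooden knob, 0.18 kg. Origin: centre of its underside, z up. Plug 86 mm diameter (foot chamfered to 78) from z 0 to 10 mm, enters the tin; flange 106 mm from 10 to 15, rests on the rim; plain round knob 24 mm from 15 to 71. Starts on the offcut, origin 30 mm above the bench, cover nested on it; the knob's top 30 mm stand out of the collar; lifting it carries both lids.
- cover: Outer dust cover, metal, 0.14 kg, lies loose on the inner lid. Origin: centre of its top plate's underside, z up; 15 mm above the inner lid's origin when nested. Plate 120 mm diameter, z 0 to 4 mm; skirt 114 mm inside, down to -12; collar (open tube) 44 mm outside, 34 inside, z 4 to 26: the knob passes through it with 5 mm to spare all round.
- offcut: Square offcut of wood fixed to the bench, 70 x 70 x 30 mm, on which the lids are parked at the start; origin at the centre of its underside.
- small_tin: Bystander: smaller open wax tin of the same metal, 72 mm diameter, 45 mm tall; not the one to close. Origin at the centre of its underside.
- screwdriver: Bystander: screwdriver lying on the bench.
- sanding_block: Bystander: cork sanding block, 110 x 45 x 28 mm.
- hammer: Bystander: hammer lying towards the far side of the bench.
- jar: Bystander: closed glass jar, 70 mm diameter, 90 mm tall.
- brush: Bystander: brush lying on the robot's left.
- wood_block: Bystander: small wood block, 90 x 50 x 40 mm.
Things that resemble listed ones, but are neither listed nor needed, are in the scene too. What is shaped like the tin but blue is not meant. Leave any orange or yellow look-alike of the offcut alone.

How it is judged:
On the way, in this order (a step that is already met when the one before it is completed fails the run):
1. the nested lids are lifted together off the offcut, held by the inner lid's knob (height (world z) of inner above 0.045 m and contact force between the fingers and inner above 1 N and contact force between inner and offcut below 0.1 N and z of cover in the frame of inner between 0.01 and 0.019 m and horizontal distance between cover and inner below 0.009 m), for 0.2 s.
2. the inner lid is fully home in the larger tin with the cover still nested on it, and the knob has been let go (z of inner in the frame of tin between 0.047 and 0.053 m and horizontal distance between inner and tin below 0.007 m and angle between inner's own z axis and vertical below 0.06 rad and z of cover in the frame of inner between 0.01 and 0.019 m and horizontal distance between cover and inner below 0.009 m and contact force between the fingers and inner below 0.1 N), for 0.2 s.
At the end, for the whole second after the job is handed in: The fingers alone hold the cover, level within 15 degrees and still, its origin over 158 mm above the bench; the inner lid sits home in the larger tin (origin 47 to 53 mm above the tin's, within 7 mm of its axis and 3.4 degrees of level), touched by neither fingers nor cover (z of inner in the frame of tin between 0.047 and 0.053 m and horizontal distance between inner and tin below 0.007 m and angle between inner's own z axis and vertical below 0.06 rad and height (world z) of cover above 0.158 m and angle between cover's own z axis and vertical below 0.26 rad and linear speed of cover below 0.03 m/s and contact force between the fingers and cover above 1 N and contact force between each of the fingers, cover and inner below 0.1 N and contact force between cover and tin below 0.1 N and contact force between cover and offcut below 0.1 N and contact force between cover and small_tin below 0.1 N and contact force between cover and screwdriver below 0.1 N and contact force between cover and sanding_block below 0.1 N and contact force between cover and hammer below 0.1 N and contact force between cover and jar below 0.1 N and contact force between cover and brush below 0.1 N and contact force between cover and wood_block below 0.1 N and linear speed of inner below 0.02 m/s and angle between tin's own z axis and vertical below 0.05 rad); the arm keeps its last pose, push and grip.
It fails at once if the cover parts from the inner lid (by more than 10 mm) while the inner lid is not home in the larger tin, or the inner lid is lifted or tilted out of its seat afterwards ((z of cover in the frame of inner above 0.025 m or horizontal distance between cover and inner above 0.02 m) and not (z of inner in the frame of tin between 0.047 and 0.053 m and horizontal distance between inner and tin below 0.007 m and angle between inner's own z axis and vertical below 0.06 rad)).
It fails at once if a lid is squeezed too hard (finger force on it, both pads added, over 100 N) (contact force between the fingers and inner above 100 N or contact force between the fingers and cover above 100 N).
It fails at once if the lids are pressed or knocked onto a tin (contact force over 40 N) (contact force between any of inner, cover and tin above 40 N or contact force between any of inner, cover and small_tin above 40 N).
It fails at once if the lids are dropped: the inner lid is free of the fingers while more than 5 mm above its seat's height (height (world z) of inner above 0.055 m and contact force between the fingers and inner below 0.05 N).
It fails at once if the larger tin is shoved more than 25 mm or tipped, or a bystander is moved more than 25 mm (angle between tin's own z axis and vertical above 0.15 rad or distance of any of tin, small_tin, screwdriver, sanding_block, hammer, jar, brush, wood_block from where it was at the start of the episode above 0.025 m).
It also fails if it takes over 51 s, if anything falls off the work surface, if the arm or the gripper's body presses on something with over 40 N, if the wrist force passes 120 N, or if a joint passes its speed limit or range.

## Robot

A 6-joint arm with a two-finger parallel gripper is mounted at the origin on the work surface. World frame = base frame: x ahead of the robot, y to its left, z up, the work surface at z = 0. Lengths are in m, angles in rad, forces in N, time in s.
With the tool pointing down it reaches from about 0.325 to 0.775 m from the base axis. Payload 5.5 kg.
Tool frame: the origin (TCP) lies on the mounting face of the last link; the fingertips stand 173 mm ahead of it and the grasp point (between the pads) lies manip.grip_point_offset ahead of it (manip.grip_point_offset is the distance from the TCP to the grasp point, in m); z points along the fingers, y is the line along which they close (so a half turn about z gives the same grasp; the last joint's range is limited). The gripper opens to 85 mm and grips with 20 to 120 N. Pads are 22 mm wide; open, the fingers measure 114 mm over their backs; the gripper's body (76 mm by 85 mm) begins 54 mm behind the grasp point. The pads swing forward as they close: fully open they stand 13 mm farther back than shut.
Start: joints at [-1.388, 0.091, 1.231, -0, 1.82, -0.057], TCP at [0.143, -0.583, 0.405] pointing down, gripper open.
Joint ranges: [-2.87, 2.87], [-0.86, 2.18], [0.17, 2.46], [-1.51, 4.65], [0.06, 2.69], [-2.65, 2.65]. Speed limits (rad/s): [2.57, 2.57, 3.01, 3.14, 3.14, 3.14].

## Interface

Orientations are given as a 3x3 rotation matrix whose columns are the frame's x, y, z axes.
In Python, from plant import manip gives the robot as it stands. The module is installed in compiled form; this text tells all that it offers.
- The arm moves only by the tool apply_moves, never from a script. Its argument "targets" is a list that holds one entry, the list of rows, each a list of 7 numbers: the turn, a rotation vector about the tool's x, y, z in units of pi/2 rad (1.0 is pi/2 rad), then the shift along the tool's x, y, z in units of 200 mm (1.0 is 200 mm), then the opening, from -1 (shut) to 1 (fully open). In form: [[[wx, wy, wz, x, y, z, jaw], ...]]. A call has 1 to 8 rows; each row shifts and turns the commanded pose from where the row before left it, along the tool's axes as they then stand; what a row does not reach is not made up. A row lasts 1/10 s, in which the tool goes at most 50 mm and 8.59 degrees, less where a joint would pass 70% of its speed; a pose out of reach is approached as far as the arm can. A call with a number of a shift or a turn outside -1 to 1 is refused whole. A call with a gripper value outside its range is refused whole. The fingers move at their own pace and stop on an object; the grip force is fixed at half the most. Time passes only in rows, so rows that do not move let the fingers close. It gives the time, the measured TCP pose, the force, the opening and the grip force at its end, in the units of the state.
- manip.get_state(): the state, without advancing time (a new reading comes with each control period).
- manip.snapshot(name): name is "scene" or "top"; returns a dict with "image" (480x640x3 uint8, red, green, blue), "depth" (480x640 float32, m along the optical axis (not along the pixel's ray), 0 where there is no reading), "fov_y" (degrees; the focal length in pixels is half the picture's height over the tangent of half this angle, whatever the lens; pixels are square), "cx", "cy" (the principal point, pixels), "rvec" (rotation vector, rad) and "tvec" (3), from world to camera coordinates, as OpenCV has them. Camera axes: x right, y down, z forward; pixel columns grow to the right and rows downward; lengths in m; the calibration is good to about 2 mm. A picture is of the moment at which its call begins.
- manip.close_job(): hands the job in; it is judged then, once.
The state is a dict: "clock": time; "q": joint angles; "qvel": joint speeds; "tau": joint torques, N m; "eef_pos": TCP position; "tool_rot": TCP orientation; "contact_force": force on the tool from outside, world axes, zero at the start; "ft_torque": the same for the moment, N m; "grip_width": finger opening in m; "gripper_force": force on a finger pad.
Only numpy, scipy, OpenCV 4.12 (cv2) and the standard library are available. Lean on these libraries where they do the work, as an engineer would, in place of code of your own. Each camera call takes 0.05 s, during which the arm holds its last target. There are 200 camera calls.

## Working session

There is one attempt and no reset: what is moved stays moved. The work goes in short steps, Python scripts to look and compute and a tool call to move; the robot and the scene stay as the last step left them, time stands still between calls to the robot, and variables do not carry over. Pictures are saved under pics/ and viewed, at most 10 in all, crops included, and the job is handed in when it is done.

Besides the shell and the picture viewer there is one more tool, called as name(argument=value, ...) on one line, values as JSON. apply_moves: Moves the arm, as the interface text tells. Its arguments: {"type":"object","properties":{"targets":{"type":"array"}},"required":["targets"]}

```bash
mkdir -p pics
cat > h.py <<'E'
import numpy as np, cv2
from plant import manip
def snap(n):
    s=manip.snapshot(n); s['R']=cv2.Rodrigues(np.array(s['rvec'],float))[0]; s['t']=np.array(s['tvec'],float).ravel()
    s['f']=240/np.tan(np.radians(s['fov_y'])/2); return s
def cloud(s):
    v,u=np.mgrid[:480,:640]; d=s['depth']
    p=np.stack([(u-s['cx'])/s['f']*d,(v-s['cy'])/s['f']*d,d],-1)
    w=(p-s['t'])@s['R']; w[d==0]=np.nan; return w
def proj(s,P):
    c=np.atleast_2d(P)@s['R'].T+s['t']; return c[:,:2]/c[:,2:]*s['f']+[s['cx'],s['cy']]
E
python3 - <<'E'
from h import *
for n in('scene','top'):
    s=snap(n); cv2.imwrite(f'pics/{n}0.png',s['image'][...,::-1]); np.savez(f'{n}0.npz',**s)
    print(n,s['f'],s['cx'],s['cy'],-s['R'].T@s['t'],s['R'][2])
st=manip.get_state();print({k:np.round(v,3) for k,v in st.items()},manip.grip_point_offset)
E
```

```text
scene 455.4634670668272 318.339346207749 239.8493719548114 [ 1.13504275 -0.39972053  0.70719314] [-0.58339994  0.48024849 -0.65498542]
top 485.75125063259907 316.20680774434794 233.99493099265587 [0.30417344 0.03330889 1.30833384] [ 0.21699869  0.0182693  -0.97600092]
{'clock': np.float64(0.1), 'q': array([-1.388,  0.092,  1.232, -0.   ,  1.82 , -0.057]), 'qvel': array([-0.   , -0.001, -0.003,  0.   , -0.   , -0.001]), 'tau': array([ 5.0000e-03, -4.6022e+01, -4.1922e+01,  0.0000e+00,  1.1000e-02,
       -0.0000e+00]), 'eef_pos': array([ 0.143, -0.583,  0.404]), 'tool_rot': array([[ 0.971,  0.238, -0.   ],
       [ 0.238, -0.971,  0.002],
       [ 0.   , -0.002, -1.   ]]), 'contact_force': array([ 0.543,  0.902, -0.173]), 'ft_torque': array([ 0.044, -0.028, -0.027]), 'gripper_force': np.float64(0.0), 'grip_width': np.float64(0.085)} 0.1547
```

View pics/scene0.png

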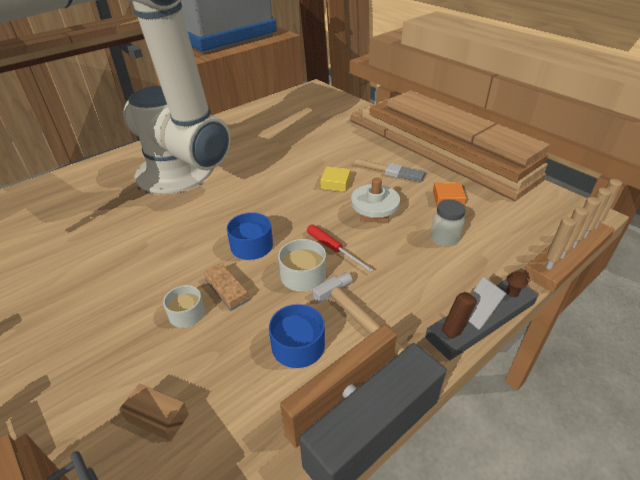

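View pics/top0.png

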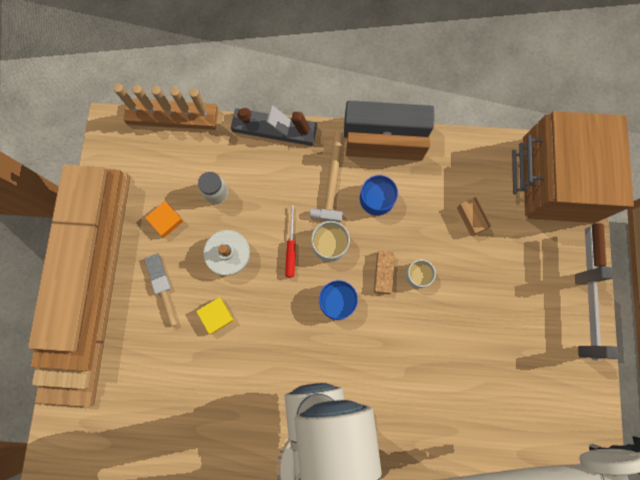

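Scene image: the lids sit on the offcut at scene (376,198) / top (227,252). There are four tin-like candidates:
- Bare metal, large: scene (303,264) / top (331,240).
- Bare metal, small: scene (184,305) / top (422,273).
- Blue: scene (250,236) and (297,335), which the text rules out.

The large bare tin with cream wax at top (331,240) fits. I'll measure it and confirm with one crop.

```bash
cat > meas.py <<'E'
from h import *
from scipy.optimize import least_squares
def circ(P):
    f=lambda x:np.hypot(P[:,0]-x[0],P[:,1]-x[1])-x[2]
    r=least_squares(f,[*np.median(P[:,:2],0),.03],loss='soft_l1',f_scale=.002); return np.round(r.x,4)
def sel(w,c,r,z0,z1):
    P=w.reshape(-1,3); return P[(np.hypot(P[:,0]-c[0],P[:,1]-c[1])<r)&(P[:,2]>z0)&(P[:,2]<z1)]
E
python3 - <<'E'
from meas import *
S={n:dict(np.load(f'{n}0.npz')) for n in('top','scene')}
W={n:cloud(S[n]) for n in S}
c1=np.nanmedian(W['top'][225:255,316:346].reshape(-1,3),0);c0=np.nanmedian(W['top'][248:262,215:240].reshape(-1,3),0)
print(c1,c0)
for n in S:
    w=W[n]
    P=sel(w,c1,.08,.05,.08);print(n,'tin rim',len(P),circ(P),np.percentile(P[:,2],[50,90,98]))
    P=sel(w,c1,.04,.02,.045);print('wax',P.mean(0))
    P=sel(w,c0,.09,.042,.056);print('plate',circ(P),np.median(P,0), (P.max(0)+P.min(0))/2,np.ptp(P,axis=0))
    P=sel(w,c0,.05,.06,.076);print('collar',len(P),circ(P),np.percentile(P[:,2],95))
    P=sel(w,c0,.05,.082,.12);print('knob',len(P),circ(P),np.percentile(P[:,2],[50,95]),P[P[:,2]>np.percentile(P[:,2],70)].mean(0))
a=S['top']['image'][190:310,170:400];b=S['scene']['image'][165:300,230:460]
f=lambda i:cv2.resize(i,(690,int(i.shape[0]*3*.7)),interpolation=3)[...,::-1]
cv2.imwrite('pics/crop.png',np.vstack([f(a),f(b)]))
E
```

```text
[0.57520561 0.01794448 0.03399412] [0.51116953 0.28322465 0.05213295]
top tin rim 182 [0.5713 0.0183 0.0482] [0.0589074  0.06243982 0.06433125]
wax [0.57485355 0.0179298  0.03388129]
plate [0.522  0.291  0.0451] [0.5183946  0.287018   0.04896658] [0.52109423 0.28986867 0.04898399] [0.11807818 0.11915045 0.01396771]
collar 107 [0.5217 0.2906 0.0192] 0.07374902683367214
knob 78 [0.5203 0.2889 0.0085] [0.10031797 0.10349067] [0.52197864 0.29004966 0.10258641]
scene tin rim 500 [0.572  0.0177 0.0482] [0.0575906  0.0621123  0.06321102]
wax [0.56626386 0.02334811 0.03574304]
plate [0.5211 0.29   0.0482] [0.53676126 0.27394507 0.05066616] [0.52122174 0.28951611 0.04870652] [0.1202864  0.1199777  0.01333742]
collar 163 [0.5217 0.2893 0.0188] 0.07451337232060075
knob 110 [0.5219 0.2889 0.0094] [0.09811937 0.10375432] [0.52150308 0.28983315 0.10275808]
```

View pics/crop.png

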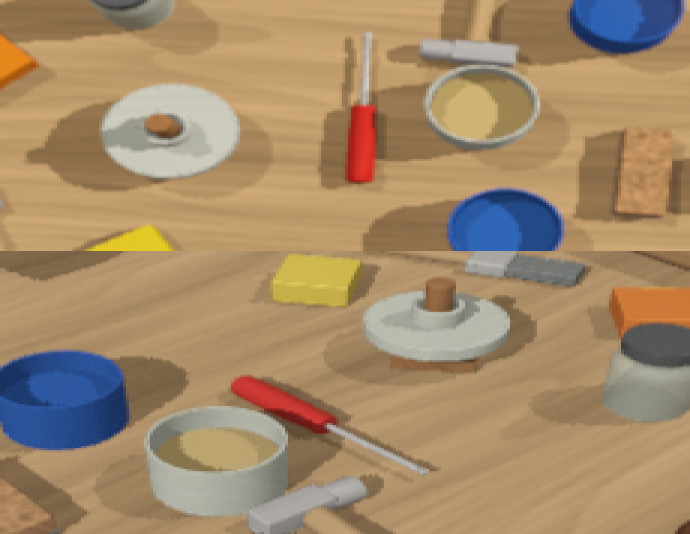

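The crop confirms it: the bare-metal, wax-filled tin beside the hammer head is the larger one, and the white nested lids with the wooden knob sit on the brown offcut. The two views agree:
- Lids axis is at about (0.5215, 0.2895), knob top at about 0.102.
- Tin axis is at about (0.5715, 0.018), rim at about 0.061.

Next I move over there.

apply_moves(targets=[[[0,0,0,0.21,-0.1,0,1],[0,0,0,0.21,-0.1,0,1],[0,0,0,0.21,-0.1,0,1],[0,0,0,0.21,-0.1,0,1],[0,0,0,0.21,-0.1,0,1],[0,0,0,0.21,-0.1,0,1],[0,0,0,0.21,-0.1,0,1],[0,0,0,0.21,-0.1,0,1]]])

```text
clock: 0.9
eef_pos: [0.4321, -0.3461, 0.4043]
tool_rot: [[0.971, 0.237, -0.0], [0.237, -0.971, 0.0], [-0.0, -0.0, -1.0]]
contact_force: [0.5, -1.5, 0.0]
grip_width: 0.0854
gripper_force: 0.0
```

apply_moves(targets=[[[0,0,0,0.1,-0.2,0,1],[0,0,0,0.1,-0.2,0,1],[0,0,0,0.1,-0.2,0,1],[0,0,0,0.1,-0.2,0,1],[0,0,0,0.1,-0.2,0,1],[0,0,0,0.1,-0.2,0,1],[0,0,0,0.1,-0.2,0,1],[0,0,0,0.1,-0.2,0,1]]])

```text
clock: 1.7
eef_pos: [0.5103, 0.0031, 0.4043]
tool_rot: [[0.971, 0.237, -0.0], [0.237, -0.971, -0.0], [-0.0, -0.0, -1.0]]
contact_force: [0.9, -0.2, -0.0]
grip_width: 0.0851
gripper_force: 0.0
```

apply_moves(targets=[[[0,0,0,0.0563,-0.1967,0.07,1],[0,0,0,0.0563,-0.1967,0.07,1],[0,0,0,0.0563,-0.1967,0.07,1],[0,0,0,0.0563,-0.1967,0.07,0.6],[0,0,0,0.0563,-0.1967,0.07,0.2],[0,0,0,0.0563,-0.1967,0.07,0.1],[0,0,0,0.0563,-0.1967,0.07,0.1],[0,0,0,0,0,0,0.1]]])

```text
clock: 2.5
eef_pos: [0.5203, 0.2915, 0.3025]
tool_rot: [[0.97, 0.242, -0.006], [0.242, -0.97, -0.001], [-0.006, -0.001, -1.0]]
contact_force: [0.1, -1.1, -0.5]
grip_width: 0.0469
gripper_force: 0.0
```

Run:
```python
from meas import *
print(manip.get_state()['eef_pos'],manip.get_state()['grip_width'])
s=snap('scene');w=cloud(s);c=[.5215,.2895]
P=sel(w,c,.03,.082,.105);print(circ(P));P=sel(w,c,.07,.042,.056);print(circ(P))
u,v=proj(s,[.5215,.2895,.12])[0].astype(int);i=s['image'][v-70:v+70,u-90:u+90]
cv2.imwrite('pics/pre.png',cv2.resize(i,None,fx=4,fy=4)[...,::-1])
```

```text
[0.52025983 0.29145413 0.30249839] 0.046907604733503826
[0.5216 0.2895 0.0096]
[0.5209 0.29   0.0482]
```

View pics/pre.png

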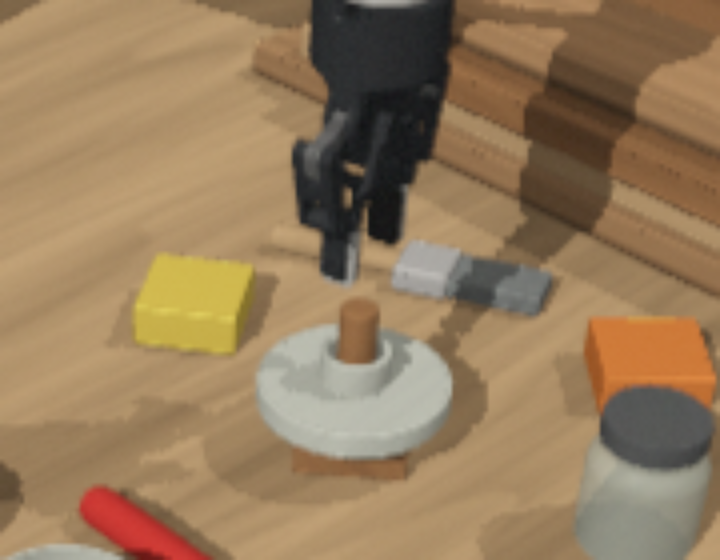

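The gripper is over the knob and the jaws are partly closed (tips at about (340,270) in the crop, knob top at (358,310)). Now I descend.

apply_moves(targets=[[[0,0,0,0,0,0,0],[0,0,0,0,0,0.07,0],[0,0,0,0,0,0.07,0],[0,0,0,0,0,0.07,0],[0,0,0,0,0,0.07,0],[0,0,0,0,0,0,0],[0,0,0,0,0,0,0]]])

```text
clock: 3.25
eef_pos: [0.5214, 0.2872, 0.25]
tool_rot: [[0.971, 0.237, -0.001], [0.237, -0.971, -0.001], [-0.001, 0.0, -1.0]]
contact_force: [-0.8, -0.1, 0.1]
grip_width: 0.0426
gripper_force: 0.0
```

apply_moves(targets=[[[0,0,0,0.003,-0.0115,0,-0.2],[0,0,0,0,0,0,-0.35],[0,0,0,0,0,0,-0.4],[0,0,0,0,0,0,-0.42],[0,0,0,0,0,0,-0.43]]])

```text
clock: 3.75
eef_pos: [0.5215, 0.2902, 0.2513]
tool_rot: [[0.971, 0.238, 0.001], [0.238, -0.971, 0.001], [0.001, -0.001, -1.0]]
contact_force: [-0.0, 1.5, 1.2]
grip_width: 0.0245
gripper_force: 1.0
```

apply_moves(targets=[[[0,0,0,0,0,0,-0.44],[0,0,0,0,0,0,-0.45],[0,0,0,0,0,0,-0.45]]])

```text
clock: 4.05
eef_pos: [0.5215, 0.2902, 0.2513]
tool_rot: [[0.971, 0.238, 0.001], [0.238, -0.971, 0.001], [0.001, -0.001, -1.0]]
contact_force: [-0.7, 3.9, 3.1]
grip_width: 0.0236
gripper_force: 7.7
```

apply_moves(targets=[[[0,0,0,0,0,0,-0.47],[0,0,0,0,0,0,-0.49],[0,0,0,0,0,0,-0.49]]])

```text
clock: 4.35
eef_pos: [0.5215, 0.2902, 0.2515]
tool_rot: [[0.971, 0.238, 0.001], [0.238, -0.971, 0.001], [0.001, -0.001, -1.0]]
contact_force: [0.0, 4.9, 5.2]
grip_width: 0.0225
gripper_force: 39.6
```

apply_moves(targets=[[[0,0,0,0,0,0,-0.48],[0,0,0,0,0,-0.01,-0.48],[0,0,0,0,0,-0.02,-0.48],[0,0,0,0,0,-0.03,-0.48]]])

```text
clock: 4.75
eef_pos: [0.5213, 0.2892, 0.261]
tool_rot: [[0.972, 0.237, -0.003], [0.237, -0.972, -0.003], [-0.004, 0.002, -1.0]]
contact_force: [-1.7, -1.5, -5.3]
grip_width: 0.023
gripper_force: 38.6
```

apply_moves(targets=[[[0,0,0,0,0,-0.05,-0.48],[0,0,0,0,0,-0.07,-0.48],[0,0,0,0,0,-0.07,-0.48],[0,0,0,0,0,-0.05,-0.48],[0,0,0,0,0,-0.03,-0.48],[0,0,0,0,0,0,-0.48],[0,0,0,0,0,0,-0.48]]])

```text
clock: 5.45
eef_pos: [0.5215, 0.2898, 0.3164]
tool_rot: [[0.971, 0.238, -0.0], [0.238, -0.971, -0.0], [-0.0, 0.0, -1.0]]
contact_force: [-0.0, -0.9, -4.6]
grip_width: 0.0225
gripper_force: 38.6
```

Run:
```python
from meas import *
st=manip.get_state();print(st['eef_pos'],st['gripper_force'])
s=snap('scene');w=cloud(s);c=[.5215,.2895]
P=sel(w,c,.07,.10,.125);print(circ(P),np.percentile(P[:,2],[5,50,95]));
A=P[np.hypot(P[:,0]-.5215,P[:,1]-.2895)>.035];print(np.linalg.lstsq(np.c_[A[:,:2]-c,np.ones(len(A))],A[:,2],rcond=None)[0])
u,v=proj(s,[.5215,.2895,.12])[0].astype(int);i=s['image'][v-70:v+70,u-90:u+90]
cv2.imwrite('pics/lift.png',cv2.resize(i,None,fx=4,fy=4)[...,::-1])
```

```text
[0.52147064 0.28979952 0.31635265] 38.58513951301575
[0.5228 0.2868 0.049 ] [0.10381936 0.11540856 0.11827617]
[-0.03963003  0.04318131  0.11459363]
```

View pics/lift.png

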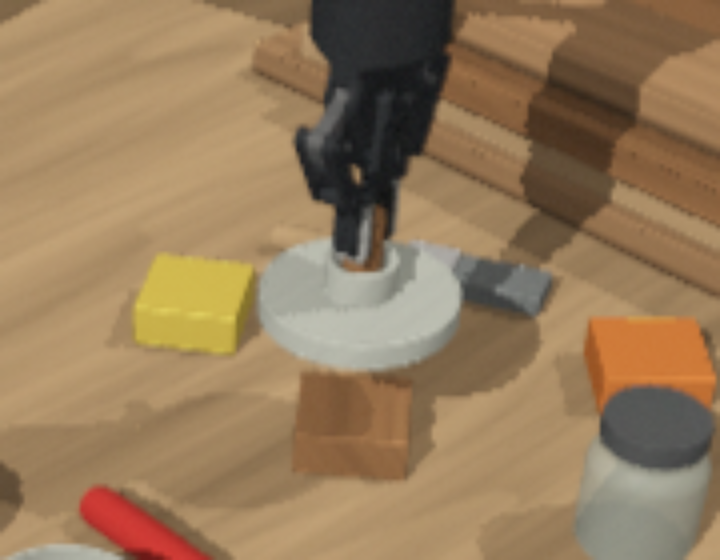

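The lids are lifted together, level and nested (plate at (360,300), offcut bare at (352,425)). Next I carry them to the tin.

apply_moves(targets=[[[0,0,0,-0.002,0.04,0,-0.48],[0,0,0,-0.005,0.08,0,-0.48],[0,0,0,-0.007,0.12,0,-0.48],[0,0,0,-0.007,0.12,0,-0.48],[0,0,0,-0.007,0.12,0,-0.48],[0,0,0,-0.007,0.12,0,-0.48],[0,0,0,-0.007,0.12,0,-0.48],[0,0,0,-0.007,0.12,0,-0.48]]])

```text
clock: 6.3
eef_pos: [0.5519, 0.122, 0.3164]
tool_rot: [[0.972, 0.237, -0.0], [0.237, -0.972, -0.001], [-0.001, 0.001, -1.0]]
contact_force: [0.5, -0.6, -3.5]
grip_width: 0.0224
gripper_force: 38.5
```

apply_moves(targets=[[[0,0,0,-0.007,0.12,0,-0.48],[0,0,0,-0.007,0.12,0,-0.48],[0,0,0,-0.007,0.12,0,-0.48],[0,0,0,-0.005,0.08,0,-0.48],[0,0,0,-0.003,0.05,0,-0.48],[0,0,0,-0.002,0.03,0,-0.48],[0,0,0,0,0.019,0,-0.48],[0,0,0,0,0,0,-0.48]]])

```text
clock: 7.1
eef_pos: [0.5715, 0.0182, 0.3166]
tool_rot: [[0.971, 0.238, -0.0], [0.238, -0.971, 0.0], [-0.0, -0.0, -1.0]]
contact_force: [-0.9, -0.0, -2.7]
grip_width: 0.0227
gripper_force: 38.5
```

apply_moves(targets=[[[0,0,0,0,0,0,-0.48],[0,0,0,0,0,0,-0.48]]])

```text
clock: 7.3
eef_pos: [0.5714, 0.0188, 0.3167]
tool_rot: [[0.971, 0.239, 0.0], [0.239, -0.971, 0.0], [0.0, -0.0, -1.0]]
contact_force: [0.1, -0.2, -3.6]
grip_width: 0.0227
gripper_force: 38.5
```

Run:
```python
from meas import *
st=manip.get_state();print(st['eef_pos'],st['gripper_force'])
c=[.5715,.018]
for n in('scene','top'):
    s=snap(n);w=cloud(s)
    P=sel(w,c,.07,.10,.125);print(n,circ(P),(P.max(0)+P.min(0))/2,np.ptp(P,axis=0))
    if n=='scene':
        P=sel(w,c,.08,.01,.063);print('tin',circ(P))
        u,v=proj(s,[.5715,.018,.08])[0].astype(int);i=s['image'][v-70:v+70,u-90:u+90]
        cv2.imwrite('pics/over.png',cv2.resize(i,None,fx=4,fy=4)[...,::-1])
```

```text
[0.57143089 0.01878185 0.31672091] 38.502615094184875
scene [0.5732 0.0169 0.048 ] [0.57098412 0.01826996 0.11248348] [0.12082187 0.12006951 0.02489967]
tin [0.5851 0.0104 0.0367]
top [0.5731 0.0194 0.0463] [0.56144142 0.01765191 0.11251515] [0.10069071 0.11516733 0.0244607 ]
```

View pics/over.png

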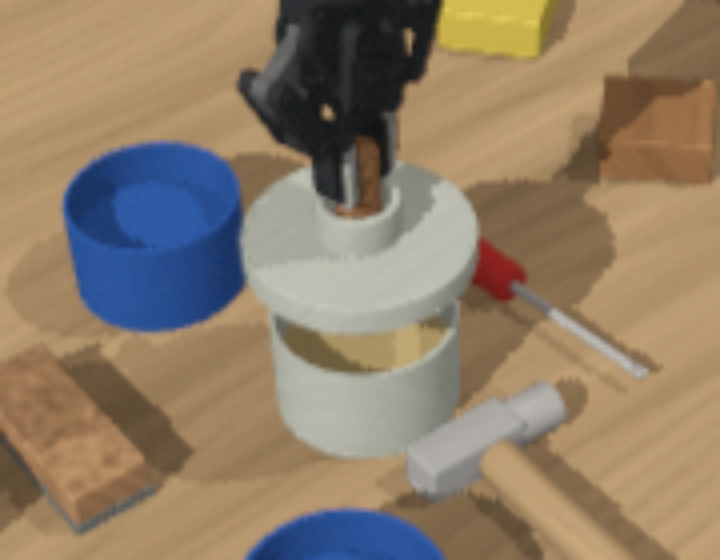

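The lids are centred over the tin (plate (360,240), tin mouth (365,340)) to about 1 mm. Lowering.

apply_moves(targets=[[[0,0,0,0,-0.002,0.02,-0.48],[0,0,0,0,0,0.04,-0.48],[0,0,0,0,0,0.04,-0.48],[0,0,0,0,0,0.04,-0.48],[0,0,0,0,0,0.03,-0.48],[0,0,0,0,0,0.02,-0.48],[0,0,0,0,0,0.005,-0.48],[0,0,0,0,0,0,-0.48]]])

```text
clock: 8.2
eef_pos: [0.5714, 0.0185, 0.2776]
tool_rot: [[0.971, 0.237, -0.0], [0.237, -0.971, 0.0], [-0.0, -0.0, -1.0]]
contact_force: [-0.0, -0.0, -4.1]
grip_width: 0.0225
gripper_force: 38.5
```

apply_moves(targets=[[[0,0,0,0,0,0.005,-0.48],[0,0,0,0,0,0.005,-0.48],[0,0,0,0,0,0.005,-0.48],[0,0,0,0,0,0,-0.48],[0,0,0,0,0,0,-0.48]]])

```text
clock: 8.7
eef_pos: [0.5714, 0.0185, 0.2747]
tool_rot: [[0.971, 0.238, -0.0], [0.238, -0.971, -0.0], [-0.0, 0.0, -1.0]]
contact_force: [0.3, -0.6, -3.8]
grip_width: 0.0228
gripper_force: 38.5
```

apply_moves(targets=[[[0,0,0,0,0,0.004,-0.48],[0,0,0,0,0,0.004,-0.48],[0,0,0,0,0,0.004,-0.48],[0,0,0,0,0,0,-0.48]]])

```text
clock: 9.1
eef_pos: [0.5713, 0.0185, 0.272]
tool_rot: [[0.971, 0.237, -0.0], [0.237, -0.971, 0.0], [-0.0, -0.0, -1.0]]
contact_force: [0.2, -1.0, -4.1]
grip_width: 0.0226
gripper_force: 38.5
```

apply_moves(targets=[[[0,0,0,0,0,0.002,-0.48],[0,0,0,0,0,0.002,-0.48],[0,0,0,0,0,0,-0.48],[0,0,0,0,0,0,-0.48]]])

```text
clock: 9.5
eef_pos: [0.5714, 0.0185, 0.2715]
tool_rot: [[0.971, 0.237, 0.0], [0.237, -0.971, -0.0], [0.0, 0.0, -1.0]]
contact_force: [0.7, -0.4, -3.1]
grip_width: 0.0227
gripper_force: 38.5
```

apply_moves(targets=[[[0,0,0,0,0,0.002,-0.48],[0,0,0,0,0,0.002,-0.48],[0,0,0,0,0,0,-0.48]]])

```text
clock: 9.8
eef_pos: [0.5714, 0.0185, 0.2714]
tool_rot: [[0.971, 0.237, 0.001], [0.237, -0.971, -0.0], [0.001, 0.0, -1.0]]
contact_force: [-2.2, 0.0, 1.8]
grip_width: 0.0227
gripper_force: 39.0
```

apply_moves(targets=[[[0,0,0,0,0,0.002,-0.48],[0,0,0,0,0,0.002,-0.48],[0,0,0,0,0,0,-0.48]]])

```text
clock: 10.1
eef_pos: [0.5713, 0.0185, 0.2715]
tool_rot: [[0.971, 0.237, 0.001], [0.237, -0.971, -0.0], [0.001, 0.0, -1.0]]
contact_force: [-4.8, -0.6, 6.3]
grip_width: 0.0222
gripper_force: 39.5
```

Contact at exactly the expected seat height (about 9 N). I relax the push and release gently.

apply_moves(targets=[[[0,0,0,0,0,-0.003,-0.48],[0,0,0,0,0,0,-0.46],[0,0,0,0,0,0,-0.45],[0,0,0,0,0,0,-0.44],[0,0,0,0,0,0,-0.42],[0,0,0,0,0,0,-0.38],[0,0,0,0,0,0,-0.3],[0,0,0,0,0,0,-0.2]]])

```text
clock: 10.9
eef_pos: [0.5714, 0.0185, 0.2701]
tool_rot: [[0.971, 0.237, -0.0], [0.237, -0.971, 0.0], [-0.0, -0.0, -1.0]]
contact_force: [-0.7, -0.1, 0.2]
grip_width: 0.0341
gripper_force: 0.0
```

apply_moves(targets=[[[0,0,0,0,0,-0.1,0],[0,0,0,0,0,-0.2,0.3],[0,0,0,0,0,-0.15,0.4],[0,0,0,0,0,0,0.4],[0,0,0,0,0,0,0.4]]])

```text
clock: 11.4
eef_pos: [0.5715, 0.0185, 0.3613]
tool_rot: [[0.971, 0.238, 0.002], [0.238, -0.971, -0.0], [0.002, 0.0, -1.0]]
contact_force: [0.3, -0.6, -1.2]
grip_width: 0.0601
gripper_force: 0.0
```

Run:
```python
from meas import *
st=manip.get_state();print(st['eef_pos'],st['grip_width'],st['gripper_force'])
c=[.5715,.018]
for n in('scene','top'):
    s=snap(n);w=cloud(s)
    P=sel(w,c,.07,.062,.075);print(n,'plate',circ(P),(P.max(0)+P.min(0))/2,np.percentile(P[:,2],[10,50,90]))
    P=sel(w,c,.035,.079,.094);print('collar',circ(P),np.percentile(P[:,2],95))
    P=sel(w,c,.025,.1,.126);print('knob',len(P),len(P) and (circ(P),np.percentile(P[:,2],[50,95])))
    if n=='scene':
        u,v=proj(s,[.5715,.018,.08])[0].astype(int);i=s['image'][v-70:v+70,u-90:u+90]
        cv2.imwrite('pics/seat.png',cv2.resize(i,None,fx=4,fy=4)[...,::-1])
```

```text
[0.57147975 0.01850771 0.36126898] 0.060125352081452234 0.0
scene plate [0.5706 0.0184 0.0476] [0.57117936 0.01839131 0.06846837] [0.06844761 0.07058637 0.07213051]
collar [0.5722 0.0174 0.0189] 0.09337721037544809
knob 165 (array([0.5723, 0.0173, 0.0094]), array([0.11819958, 0.12356433]))
top plate [0.5665 0.0175 0.0419] [0.55880382 0.01857689 0.06858345] [0.06557755 0.06863804 0.07184159]
collar [0.571  0.0183 0.019 ] 0.09301069221811412
knob 73 (array([0.5691, 0.0186, 0.0083]), array([0.11940295, 0.1231637 ]))
```

View pics/seat.png

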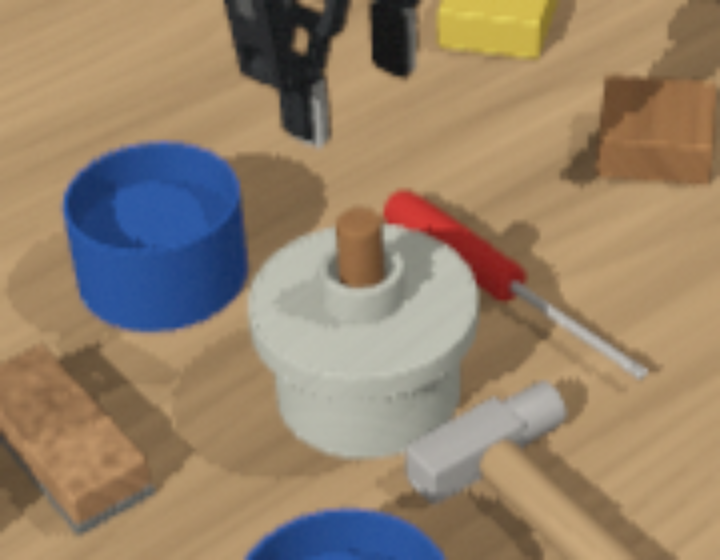

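The lids are seated: plate at about 0.069 and knob top at about 0.121–0.123, level, with the cover still nested (plate (362,295), knob (360,240)). Next I descend around the collar with the jaws open.

apply_moves(targets=[[[0,0,0,0,0,0.05,0.4],[0,0,0,0,0,0.1,0.4],[0,0,0,0,0,0.15,0.4],[0,0,0,0,0,0.13,0.4],[0,0,0,0,0,0.08,0.4],[0,0,0,0,0,0.04,0.4],[0,0,0,0,0,0,0.4],[0,0,0,0,0,0,0.4]]])

```text
clock: 12.3
eef_pos: [0.5717, 0.0185, 0.2515]
tool_rot: [[0.971, 0.237, 0.001], [0.237, -0.971, -0.0], [0.001, 0.0, -1.0]]
contact_force: [-0.7, 0.1, 0.1]
grip_width: 0.0597
gripper_force: 0.0
```

apply_moves(targets=[[[0,0,0,0,0.002,0.015,0.4],[0,0,0,0,0,0.01,0.3],[0,0,0,0,0,0,0.2],[0,0,0,0,0,0,0.12],[0,0,0,0,0,0,0.08],[0,0,0,0,0,0,0.06],[0,0,0,0,0,0,0.05]]])

```text
clock: 13.0
eef_pos: [0.5715, 0.0181, 0.2455]
tool_rot: [[0.971, 0.237, 0.0], [0.237, -0.971, 0.0], [0.0, 0.0, -1.0]]
contact_force: [-0.4, 0.3, 1.1]
grip_width: 0.0453
gripper_force: 0.0
```

apply_moves(targets=[[[0,0,0,0,0,0,0.04],[0,0,0,0,0,0,0.03],[0,0,0,0,0,0,0.02],[0,0,0,0,0,0,0.02]]])

```text
clock: 13.4
eef_pos: [0.5715, 0.0182, 0.2457]
tool_rot: [[0.971, 0.238, 0.0], [0.238, -0.971, 0.0], [0.0, -0.0, -1.0]]
contact_force: [-0.5, -0.1, 1.9]
grip_width: 0.044
gripper_force: 12.1
```

apply_moves(targets=[[[0,0,0,0,0,0,0.01],[0,0,0,0,0,0,0],[0,0,0,0,0,0,0],[0,0,0,0,0,0,0]]])

```text
clock: 13.8
eef_pos: [0.5715, 0.0182, 0.2458]
tool_rot: [[0.971, 0.238, 0.0], [0.238, -0.971, 0.0], [0.0, -0.0, -1.0]]
contact_force: [-1.4, 1.2, 4.3]
grip_width: 0.0434
gripper_force: 25.3
```

apply_moves(targets=[[[0,0,0,0,0,-0.005,0],[0,0,0,0,0,-0.01,0],[0,0,0,0,0,-0.015,0],[0,0,0,0,0,-0.02,0],[0,0,0,0,0,-0.03,0],[0,0,0,0,0,0,0]]])

```text
clock: 14.4
eef_pos: [0.5718, 0.0181, 0.2629]
tool_rot: [[0.971, 0.238, 0.002], [0.238, -0.971, -0.0], [0.002, 0.001, -1.0]]
contact_force: [0.2, -0.4, -0.6]
grip_width: 0.0426
gripper_force: 25.1
```

apply_moves(targets=[[[0,0,0,0,0,-0.03,0],[0,0,0,0,0,-0.06,0],[0,0,0,0,0,-0.09,0],[0,0,0,0,0,-0.1,0],[0,0,0,0,0,-0.1,0],[0,0,0,0,0,-0.08,0],[0,0,0,0,0,-0.05,0],[0,0,0,0,0,-0.02,0]]])

```text
clock: 15.2
eef_pos: [0.5715, 0.0181, 0.3691]
tool_rot: [[0.971, 0.237, 0.002], [0.237, -0.971, -0.0], [0.002, 0.001, -1.0]]
contact_force: [0.3, 1.0, -1.7]
grip_width: 0.0436
gripper_force: 25.1
```

apply_moves(targets=[[[0,0,0,0,0,0,0],[0,0,0,0,0,0,0],[0,0,0,0,0,0,0],[0,0,0,0,0,0,0]]])

```text
clock: 15.6
eef_pos: [0.5714, 0.0181, 0.3665]
tool_rot: [[0.971, 0.238, -0.002], [0.238, -0.971, 0.0], [-0.002, -0.0, -1.0]]
contact_force: [-0.2, -0.2, -1.4]
grip_width: 0.0429
gripper_force: 25.1
```

Run:
```python
from meas import *
st=manip.get_state();print(st['eef_pos'],st['gripper_force'])
c=[.5715,.018]
s=snap('scene');w=cloud(s)
for a,b,r in((.155,.215,.07),(.045,.07,.07),(.08,.13,.03)):
    P=sel(w,c,r,a,b);print(circ(P),np.percentile(P[:,2],[5,50,95]))
u,v=proj(s,[.5715,.018,.1])[0].astype(int);i=s['image'][v-70:v+70,u-90:u+90]
cv2.imwrite('pics/end.png',cv2.resize(i,None,fx=4,fy=4)[...,::-1])
```

```text
[0.57144126 0.01812844 0.36652089] 25.10523721575737
[0.5763 0.0098 0.043 ] [0.17940596 0.19128288 0.21127496]
[0.575  0.0153 0.0413] [0.05014191 0.06633131 0.06844748]
[0.5727 0.0172 0.0092] [0.08312157 0.10843994 0.12311724]
```

View pics/end.png

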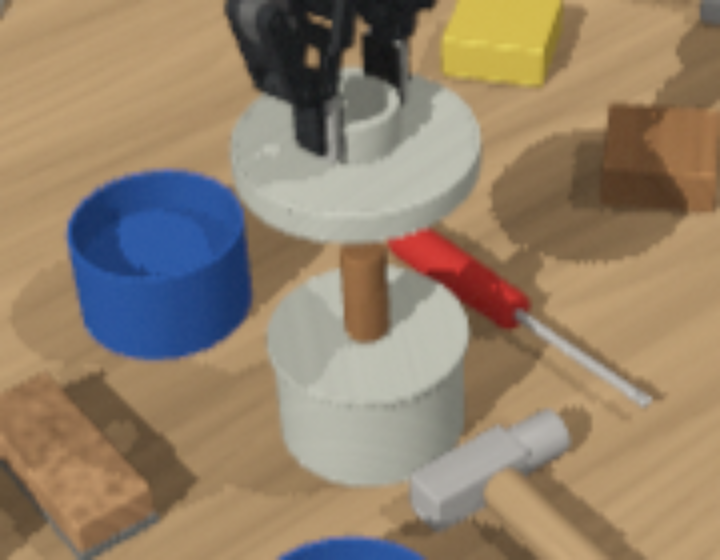

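The cover is held level (357,150) about 12 cm above where it sat, and the inner lid is seated on the tin (367,340) with its knob free. Handing in.

```bash
python3 -c "
from plant import manip
print(manip.close_job())"
```

```text
the job is handed in; nothing more can be done
None
```

The job is handed in: the inner lid is seated in the larger tin and the cover is held level and still about 12 cm above where it sat, gripped at 25 N per pad; the judge returned no verdict.

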